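Hold an angle offcut square in the marking-out jig

ROBOT

A 7-joint arm with a two-finger parallel gripper is mounted at the origin on a cart in front of the work surface, level with it; the furniture and walls round the work are solid. World frame = base frame: x ahead of the robot, y to its left, z up, the work surface at z = 0. Lengths are in m, angles in rad, forces in N, time in s.
With the tool pointing down it reaches from about 0.425 to 0.925 m from the base axis. Payload 6.8 kg.
Tool frame: the origin (TCP) lies on the front face of the gripper's body, between the roots of the fingers; the fingertips stand 73 mm ahead of it and the grasp point (between the pads) lies 54 mm ahead of it (env.nose_length is the distance from the TCP to the fingertips, in m); z points along the fingers, y is the line along which they close (so a half turn about z gives the same grasp; the last joint's range is limited). The gripper opens to 85 mm and grips with 20 to 120 N. Pads are 22 mm wide; open, the fingers measure 114 mm over their backs; the gripper's body (76 mm by 85 mm) begins 54 mm behind the grasp point. The pads swing forward as they close: fully open they stand 13 mm farther back than shut.
Start: joints at [1.045, 0.477, 0.022, 1.555, -0.011, 1.109, -0.083], TCP at [0.274, -0.617, 0.304] pointing down, gripper open.
Joint ranges: [-2.96, 2.96], [-0.34, 2.1], [-1.41, 1.46], [0.24, 2.44], [-1.37, 4.51], [0.17, 1.92], [-2.96, 2.96]. Speed limits (rad/s): [2.39, 2.39, 3.14, 3.14, 3.14, 3.14, 3.14].

INTERFACE

Orientations are given as a unit quaternion [w, x, y, z].
In Python, from cell import env, kin, camera, calibration, job gives the robot as it stands. The module is installed in compiled form; this text tells all that it offers. Calls block until the motion is done:
- env.reach(position, orientation): joint-space move of the TCP to a pose.
- env.movel(position, velocity=0.15, rot=None, stop_force=None): straight line of the TCP; rot=None keeps the orientation; velocity is the mean speed in m/s. With stop_force (N) it stops when the force on the tool has changed by that much, and returns True; else False.
- env.goto_joints(angles): joint-space move.
- env.grip(opening, f_grip=None): finger opening in m; f_grip is the grip in N (None keeps the last); returns when the fingers have stopped.
- env.dwell(seconds).
- kin.inverse_kinematics(position, orientation): joint angles nearest the present ones, or None.
- env.get_state(): the state.
- camera(name): name is "scene" or "top" or "wrist"; returns (picture, depth): 420x560x3 uint8, blue, green, red; 420x560 float32, m along the optical axis (not along the pixel's ray), 0 where there is no reading.
- calibration(name): a dict with "fx", "fy", "cx", "cy" (pixels), "k1" (the pictures are not rectified: a ray, as slopes to the right and down, at radius r is drawn at 1 + k1 r^2 times it, then the intrinsics apply), "rvec" (rotation vector, rad) and "tvec" (3), from world to camera coordinates, as OpenCV has them. Camera axes: x right, y down, z forward; pixel columns grow to the right and rows downward; lengths in m; the calibration is good to about 2 mm. A picture is of the moment at which its call begins: read the wrist's pose just before it. calibration takes no time and is no camera call; for the wrist camera it gives the pose at the moment of the call.
A pose or a line that the arm cannot do raises env.PlanningError and nothing moves.
- job.job_done(): hands the job in; it is judged then, once.
The state is a dict: "time": time; "qpos": joint angles; "joint_velocities": joint speeds; "joint_torque": joint torques, N m; "tcp_pos": TCP position; "orientation": TCP orientation; "force": force on the tool from outside, world axes, zero at the start; "torque": the same for the moment, N m; "opening": finger opening in m; "gripper_force": force on a finger pad.
Only numpy, scipy, OpenCV 4.12 (cv2) and the standard library are available. Lean on these libraries where they do the work, as an engineer would, in place of code of your own. Each camera call takes 0.05 s, during which the arm holds its last target. There are 200 camera calls.

TASK

Pick up the offcut of aluminium angle and stand it in the marking-out jig with its foot flat on the blue bed, the outer face of its upright leg turned to the fence and its end up against the stop block, and let go of it there. Then close the fingers, put the fingertips into its inside corner and push diagonally, toward the fence and down, so that it slides home flush against the fence and is pressed firmly, but not hard, against the fence and the bed together, with its end still up against the stop block. The program finishes while holding this push: do not let go or back off, push on the offcut only and not on the jig, and leave the things standing around alone.

Things in the scene. Friction and masses are not known exactly. Their poses are not given: they have to be found in the camera images.
- angle: Loose offcut of bare aluminium angle (L section), 90 mm long (y), about 0.17 kg, standing on its foot. Origin: centre of its 50 x 90 mm underside, z up. Foot: x -25 to +25 mm, 8 mm thick. Upright leg: x +17 to +25 mm, rising to 45 mm above the underside; its outer face, x = +25 mm, goes to the fence. Grip it from above across the 8 mm leg, fingertips staying above the foot.
- angle_heel (a point): Point on the offcut: bottom corner of the leg's outer face at the end that goes to the stop block (x = +25, y = +45, z = 0 mm in the offcut's frame; same axes).
- angle_inner (a point): Point on the offcut: middle of its inside corner, where the leg's inner face meets the top of the foot (x = +17, y = 0, z = 8 mm in the offcut's frame; same axes). Here the closed fingertips push.
- jig: Marking-out jig fixed to the worktop, place and yaw differ each time. Origin: centre of its underside, at worktop height, z up; footprint 150 (x) x 180 (y) mm. The offcut's origin, when home, is at x = +20, y = +15, z = +12 mm here, with the jig's yaw. Fingers do not fit between offcut and fence then, so first set it down 35 to 40 mm short of the fence.
- jig_corner (a point): Point on the jig where the faces of fence, stop block and bed meet (x = +45, y = +60, z = +12 mm in the jig's frame; same axes). Home, the offcut's angle_heel is here.
- jig_bed: The jig's blue bed plate, 150 (x) x 180 (y) mm; its frame is the jig's; its top is at z = +12 mm. Smooth polymer face: the offcut slides on it with a friction coefficient of about 0.25, so the fence gets the sideways push less a quarter of the load on the bed.
- jig_fence: The jig's aluminium fence, rigid; its frame is the jig's: x +45 to +63 mm, y -88 to +88 mm, 45 mm above the bed. Its working face, at x = +45 mm, looks to -x.
- jig_stop: The jig's dark steel stop block, rigid; its frame is the jig's: x -55 to +45 mm, y +60 to +85 mm, 28 mm above the bed. Its working face, at y = +60 mm, looks to -y.
- tape_roll: Bystander: roll of black tape lying flat, 55 x 58 x 19 mm; origin at the centre of its underside.
- red_marker: Bystander: red marker lying down, 130 mm long, 16 mm high; origin at its centre, on the underside.
- dropper: Bystander: small white dropper bottle with a green tip, 31 mm across, 96 mm tall, standing; origin at the centre of its underside.
- dish: Bystander: clear petri dish, 58 mm across, 15 mm high; origin at the centre of its underside.
Not all that is in view belongs to the job. What is shaped like the angle but red or turquoise is not meant.

How it is judged:
On the way:
1. the offcut stands in the jig, foot flat on the bed, leg toward the fence, end within 12 mm of the stop block, and has been let go (contact force between the fingers and angle below 0.1 N and z of angle_heel in the frame of jig_corner between -0.003 and 0.003 m and y of angle_heel in the frame of jig_corner above -0.012 m and x of angle_heel in the frame of jig_corner above -0.075 m and x of angle in the frame of jig_corner below -0.02 m and y of angle in the frame of jig_corner below -0.03 m and angle between angle's own z axis and vertical below 0.05 rad and angle between the x axis of angle and the x axis of jig, either way round below 0.25 rad), for 0.2 s.
At the end, for the whole second after the job is handed in: Fingers still push the offcut (over 5 N); it bears with 3 to 45 N on the fence and 5 to 45 N on the bed (weight about 1.7 N), within 3 mm of the fence and 6 mm of the stop, square within 2 degrees, flat, at rest; the robot does not press on the jig (contact force between angle and jig_fence between 3 and 45 N and contact force between angle and jig_bed between 5 and 45 N and contact force between the fingers and angle above 5 N and contact force between each of the arm, the fingers and jig below 1 N and x of angle_heel in the frame of jig_corner between -0.003 and 0.003 m and y of angle_heel in the frame of jig_corner between -0.006 and 0.003 m and z of angle_heel in the frame of jig_corner between -0.003 and 0.002 m and angle between the x axis of angle and the x axis of jig, either way round below 0.035 rad and angle between angle's own z axis and vertical below 0.035 rad and linear speed of angle below 0.01 m/s); the arm keeps its last pose, push and grip.
It fails at once if the offcut was rammed into the jig (over 80 N) (contact force between angle and jig above 80 N).
It fails at once if a bystander was moved by more than 20 mm (distance of any of tape_roll, red_marker, dropper, dish from where it was at the start of the episode above 0.02 m).
It also fails if it takes over 58 s, if anything falls off the work surface, if the arm or the gripper's body presses on something with over 40 N, if the wrist force passes 120 N, or if a joint passes its speed limit or range.

## Working session

There is one attempt and no reset: what is moved stays moved. The work goes in short steps, each a Python script; the robot and the scene stay as the last script left them, time stands still between calls to the robot, and variables do not carry over. Pictures are saved under pics/ and viewed, at most 10 in all, crops included, and the job is handed in when it is done.

```bash
mkdir -p pics
cat > h.py <<'E'
import numpy as np, cv2
from cell import env, kin, camera, calibration, job
from scipy.spatial.transform import Rotation as R
def q(yaw):  # tool down, tool y axis along world angle yaw+... 
    r=R.from_euler('z',yaw)*R.from_euler('x',np.pi); a=r.as_quat(); return [a[3],a[0],a[1],a[2]]
def rays(c,uv):
    uv=np.atleast_2d(uv).astype(float); d=(uv-[c['cx'],c['cy']])/[c['fx'],c['fy']]; s=d.copy()
    for _ in range(10): s=d/(1+c['k1']*(s**2).sum(1,keepdims=True))
    return np.c_[s,np.ones(len(s))]
def w(c,pc):
    M=cv2.Rodrigues(np.array(c['rvec'],float))[0]; return (pc-np.array(c['tvec']).ravel())@M
def onplane(c,uv,z):
    o=w(c,np.zeros((1,3))); d=w(c,rays(c,uv))-o; return o+d*((z-o[0,2])/d[:,2:])
def cloud(c,dep):
    v,u=np.mgrid[:420,:560]; r=rays(c,np.c_[u.ravel(),v.ravel()]); return w(c,r*dep.reshape(-1,1)).reshape(420,560,3)
E
python3 - <<'E'
from h import *
ims=[]
for n in("scene","top"):
    c=calibration(n); p,d=camera(n); np.savez(f'pics/{n}.npz',p=p,d=d,**{k:np.array(v) for k,v in c.items()}); cv2.imwrite(f'pics/{n}.png',p)
    print(n,c, w(c,np.zeros((1,3))))
s=env.get_state(); print(s['orientation'],s['time'],env.nose_length)
E
```

```text
scene {'fx': 423.5836080167986, 'fy': 423.5836080167986, 'cx': 280.8857338516721, 'cy': 207.1866937554261, 'k1': -0.11707337837025669, 'rvec': array([ 0.93070516, -2.27436499,  1.29287065]), 'tvec': array([0.35300189, 0.23224609, 0.80765234])} [[-0.14199866  0.66084179  0.61153527]]
top {'fx': 452.2043599092059, 'fy': 452.2043599092059, 'cx': 285.54147103695504, 'cy': 211.88736988320827, 'k1': -0.09232737022536368, 'rvec': array([ 2.18957612, -2.11869488,  0.21001055]), 'tvec': array([-0.06342594,  0.55192097,  1.03936994])} [[ 0.38121068 -0.00994532  1.11512735]]
[-7.60452525e-04  9.78261580e-01  2.07373215e-01 -2.27117093e-04] 0.1 0.0726
```

View pics/scene.png

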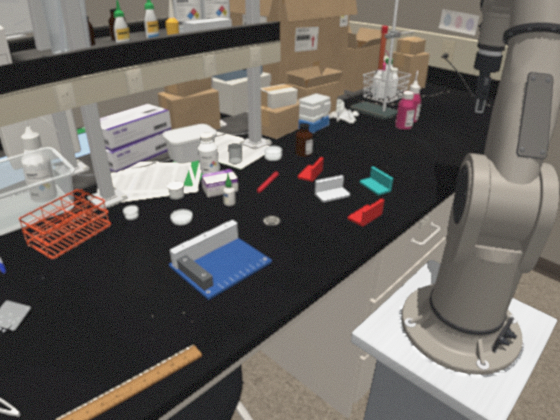

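View pics/top.png

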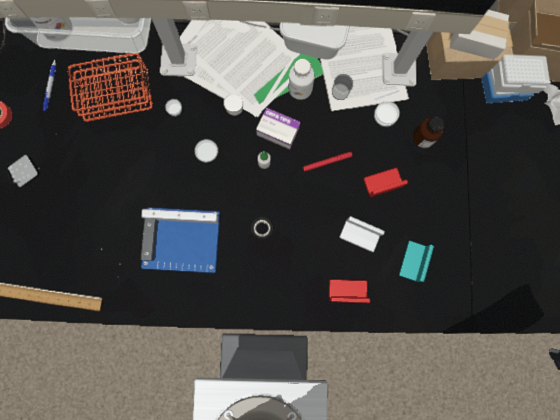

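The top view shows four angle-shaped things: silver (361,234), red (385,181), red (349,291) and turquoise (417,261). The silver one is the bare aluminium offcut, also at (331,189) in the scene view. In the top view the jig is at (180,240), its fence along the far side (+x) and its stop on the left (+y). The bystanders are the tape roll (262,228), marker (328,161), dropper (264,159) and dish (206,151).

```bash
cat > meas.py <<'E'
from h import *
def edge_rect(P,m):
    m=m.astype(np.uint8); n,l,st,_=cv2.connectedComponentsWithStats(m)
    k=1+np.argmax(st[1:,4]); xy=P[l==k][:,:2]
    r=cv2.minAreaRect((xy*1000).astype(np.float32)); return r,len(xy),np.median(P[l==k][:,2])
E
python3 - <<'E'
from meas import *
f=np.load('pics/top.npz'); c={k:f[k] for k in f.files}; P=cloud(c,f['d']); z=P[...,2]; p=f['p']
v,u=np.mgrid[:420,:560]
hsv=cv2.cvtColor(p,cv2.COLOR_BGR2HSV); H,S,V=cv2.split(hsv)
box=lambda a,b,cc,d:(u>a)&(u<b)&(v>cc)&(v<d)
print('bg z',np.median(z[box(230,250,250,300)]))
A=box(330,392,205,262)
print('angle leg',edge_rect(P,A&(z>.035)&(z<.055)))
print('angle all',edge_rect(P,A&(z>.004)&(z<.055)))
print('angle foot',edge_rect(P,A&(z>.003)&(z<.02)&(V>90)))
J=box(130,228,198,282)
print('fence',edge_rect(P,J&(z>.05)&(z<.065)))
print('stop',edge_rect(P,J&(z>.034)&(z<.046)&(V<130)))
print('bed blue',edge_rect(P,J&(H>100)&(H<125)&(S>120)))
# colour + ray onto plane
for nm,m,h in(('angle col',A&(V>90)&(S<60),.008),('fence col',J&(V>140)&(S<60)&(v<225),.057),('bed col',J&(S>120)&(V>60),.012)):
    m=m.astype(np.uint8); n,l,st,_=cv2.connectedComponentsWithStats(m); k=1+np.argmax(st[1:,4])
    q_=onplane(c,np.c_[u[l==k],v[l==k]],h)[:,:2]; print(nm,cv2.minAreaRect((q_*1000).astype(np.float32)))
for nm,uv in(('tape',(262,228)),('dropper',(264,159)),('marker',(328,161)),('red1',(385,181)),('red2',(349,291)),('turq',(417,261)),('dish?',(206,151))): print(nm,np.round(P[uv[1],uv[0]],3))
a=cv2.resize(p[200:300,320:440],None,fx=4,fy=4,interpolation=2);b=cv2.resize(p[195:295,125:245],None,fx=4,fy=4,interpolation=2)
cv2.imwrite('pics/crop1.png',np.vstack([a,b])[:, :][:800] if 0 else cv2.resize(np.hstack([a,b]),(800,333)))
E
```

```text
bg z -0.00010302805334917602
angle leg (((529.4015502929688, -240.69537353515625), (90.01851654052734, 9.300883293151855), 69.21934509277344), 158, np.float64(0.04508734540195232))
angle all (((513.6785278320312, -236.1761016845703), (93.25949096679688, 62.1325569152832), 68.0760498046875), 848, np.float64(0.009252915156115975))
angle foot (((504.9017028808594, -232.38475036621094), (93.06085205078125, 45.465179443359375), 68.56063842773438), 660, np.float64(0.008336849017062399))
fence (((536.59521484375, 207.9552764892578), (175.99179077148438, 18.76869010925293), 88.80583190917969), 582, np.float64(0.05687160005059173))
stop (((478.5090026855469, 281.45635986328125), (26.508991241455078, 100.67708587646484), 89.03876495361328), 421, np.float64(0.039544766304535045))
bed blue (((460.85089111328125, 142.42440795898438), (317.0944519042969, 132.9944305419922), 85.15889739990234), 3064, np.float64(0.011765355633400948))
angle col ((511.2064514160156, -237.2917938232422), (100.2977294921875, 62.05295181274414), 68.55638885498047)
fence col ((536.496826171875, 206.79966735839844), (176.81333923339844, 22.782791137695312), 88.50236511230469)
bed col ((466.27276611328125, 208.74490356445312), (182.5957794189453, 121.7929916381836), 88.91830444335938)
tape [ 0.519  0.01  -0.001]
dropper [0.678 0.011 0.06 ]
marker [ 0.693 -0.15   0.014]
red1 [ 0.648 -0.297  0.009]
red2 [ 0.37  -0.207  0.006]
turq [ 0.448 -0.377  0.009]
dish? [0.707 0.159 0.014]
```

View pics/crop1.png

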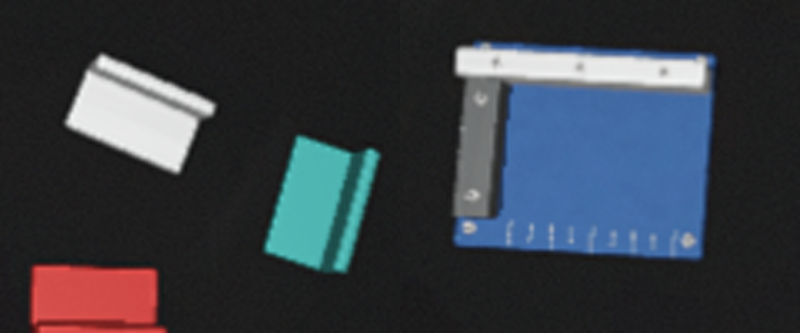

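The crop confirms the choice: silver angle with its leg on the upper-right (+x) side, and a clean jig. The sizes agree (leg 90×9 mm at z 45, fence 176×19 mm at z 57, stop at z 40). The offcut's yaw is about -20.8°, with its leg centre at (0.529, -0.241). The jig origin is about (0.4823, 0.209), yaw -1.1°.

Run:
```python
from meas import *
s=env.get_state(); 
for y in (69.2,-110.8):
    j=kin.inverse_kinematics([.5294,-.2407,.24],q(np.deg2rad(y))); print(y,None if j is None else np.round(j,2))
for y in (88.9,-91.1,-1.1,178.9):
    for pos in([.486,.206,.2],[.45,.206,.2]):
        j=kin.inverse_kinematics(pos,q(np.deg2rad(y))); print(y,None if j is None else np.round(j,2))
env.reach([.50,-.232,.27],q(np.deg2rad(69.2)))
c=calibration('wrist'); p,d=camera('wrist'); P=cloud(c,d); z=P[...,2]
print(env.get_state()['time'],np.round(env.get_state()['qpos'],2))
near=np.hypot(P[...,0]-.51,P[...,1]+.236)<.075
print('leg',edge_rect(P,near&(z>.036)&(z<.055))); print('all',edge_rect(P,near&(z>.004)&(z<.055)))
cv2.imwrite('pics/wr1.png',p)
```

```text
69.2 [ 0.55  0.41 -0.29  1.83  0.14  0.92 -0.17]
-110.8 [-0.51  0.78  1.27  1.9  -0.83  1.13 -2.41]
88.9 [ 0.28  0.58 -1.04  1.95  0.62  0.96 -1.08]
88.9 [ 0.31  0.56 -1.1   2.02  0.62  0.94 -1.13]
-91.1 [ 0.36  0.67 -1.18  1.95  0.73  1.04  1.97]
-91.1 [ 0.36  0.61 -1.18  2.02  0.69  0.99  1.95]
-1.1 [-0.02  0.44 -0.61  1.97  0.33  0.84 -2.41]
-1.1 [ 0.02  0.4  -0.7   2.04  0.35  0.82 -2.47]
178.9 [ 0.34  0.64 -1.14  1.95  0.69  1.01  0.43]
178.9 [ 0.37  0.62 -1.21  2.02  0.71  1.    0.36]
1.7917 [ 0.57  0.33 -0.3   1.87  0.12  0.96 -0.15]
leg (((529.0059204101562, -239.966796875), (89.92839050292969, 8.317249298095703), 68.31291961669922), 928, np.float64(0.043825018780309144))
all (((509.7313232421875, -232.28683471679688), (90.23052978515625, 50.31039047241211), 68.7094497680664), 4726, np.float64(0.007275372998370116))
```

View pics/wr1.png

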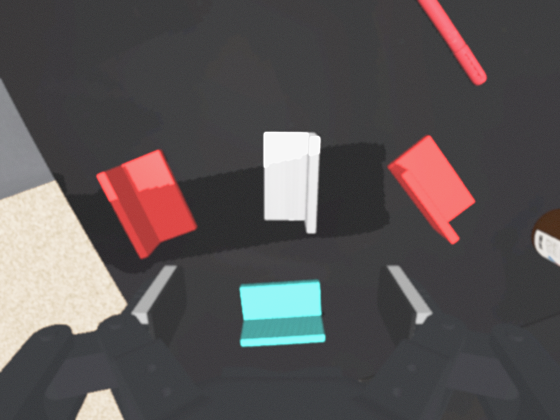

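The wrist view shows the silver offcut at (292,180), leg line at x≈313, with red pieces at (147,203) and (432,190) and turquoise at (282,313), all clear of the grip line. It agrees with the top view to within 1 mm, so I grasp now and check with the wrist camera.

Run:
```python
from meas import *
Y=q(np.deg2rad(68.6))
env.grip(.05,40)
env.reach([.529,-.240,.16],Y)
print('stop',env.movel([.529,-.240,.089],velocity=.08,stop_force=15))
env.grip(.0,40); s=env.get_state(); print(s['opening'],s['gripper_force'],s['force'],s['tcp_pos'])
env.movel([.529,-.240,.22],velocity=.15); s=env.get_state(); print(s['opening'],s['gripper_force'],s['force'],s['time'])
# over the jig
yj=np.deg2rad(-1.1); X=np.array([np.cos(yj),np.sin(yj)]);Yv=np.array([-X[1],X[0]]); o=np.array([.4823,.209])
t=o+4*X/1000+8*Yv/1000; print(t)
env.reach([*t,.22],q(np.deg2rad(88.9)))
s=env.get_state(); print(s['tcp_pos'],np.round(s['qpos'],2),s['time'])
c=calibration('wrist'); p,d=camera('wrist'); P=cloud(c,d); z=P[...,2]; cv2.imwrite('pics/wr2.png',p); np.savez('pics/wr2.npz',P=P,p=p)
print('fence',edge_rect(P,(abs(z-.057)<.007)&(P[...,0]>.5)&(P[...,0]<.58)))
print('stop',edge_rect(P,(abs(z-.040)<.006)&(P[...,1]>.25)))
```

```text
stop False
0.00724190965865366 41.143664717674255 [ 0.02891733 -0.19969045  2.85464306] [ 0.52912221 -0.24011911  0.08935306]
0.0074708016806906315 40.53897678852081 [-0.5038028   0.0856592  -1.06821647] 5.2833
[0.48645284 0.21692174]
[0.48724593 0.21532197 0.21982362] [-0.08  0.4  -0.56  1.95  0.28  0.87 -0.81] 6.9667
fence (((536.8792724609375, 213.283203125), (165.3584442138672, 18.705413818359375), 88.9292221069336), 5257, np.float64(0.055926516072017526))
stop (((479.6014709472656, 273.2974853515625), (45.28011703491211, 100.19091796875), 89.71330261230469), 4872, np.float64(0.03894544432831766))
```

View pics/wr2.png

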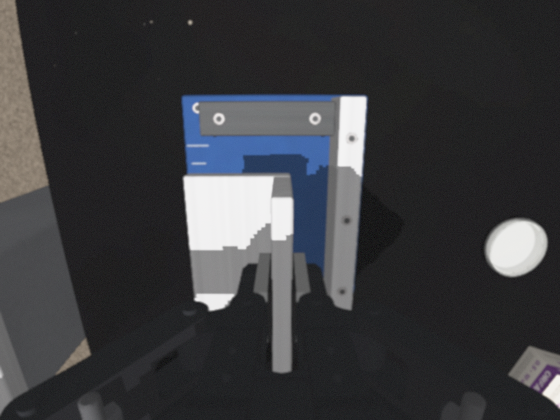

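The offcut is held square, foot to the left of the picture and leg at (282,200) toward the fence at (350,200), with the stop at (267,118) ahead. Next I lower it, touch the stop gently, set it down and release.

Run:
```python
from meas import *
yj=np.deg2rad(-1.1); X=np.array([np.cos(yj),np.sin(yj)]);Yv=np.array([-X[1],X[0]]); o=np.array([.4823,.209])
t=o+4*X/1000+8*Yv/1000; S=env.get_state
env.movel([*t,.125],velocity=.1); env.movel([*t,.104],velocity=.03,stop_force=8)
print('pos',S()['tcp_pos'],S()['force'])
t2=t+12*Yv/1000
print('ystop',env.movel([*t2,.104],velocity=.015,stop_force=4)); s=S(); print(s['tcp_pos'],s['force'])
b=np.array(s['tcp_pos'][:2])-1*Yv/1000
env.movel([*b,.104],velocity=.02); print('f',S()['force'])
print('down',env.movel([*b,.098],velocity=.01,stop_force=5)); s=S(); print(s['tcp_pos'],s['force'])
env.grip(.026); env.dwell(.3); s=S(); print(s['opening'],s['gripper_force'],s['force'])
env.movel([*b,.20],velocity=.1)
# back off to view
v=o-40*X/1000-40*Yv/1000
env.reach([*v,.24],q(np.deg2rad(88.9)))
P=None;c=calibration('wrist'); p,d=camera('wrist'); P=cloud(c,d); z=P[...,2]; cv2.imwrite('pics/wr3.png',p); np.savez('pics/wr3.npz',P=P,p=p)
c=calibration('top'); pt,dt=camera('top'); cv2.imwrite('pics/top3.png',cv2.resize(pt[195:295,125:245],None,fx=5,fy=5)); 
print('time',S()['time'])
print('leg',edge_rect(P,(abs(z-.0565)<.007)&(P[...,0]>.45)&(P[...,0]<.515)&(abs(P[...,1]-.22)<.06)))
print('fence',edge_rect(P,(abs(z-.057)<.007)&(P[...,0]>.52)&(P[...,0]<.58)))
print('stop',edge_rect(P,(abs(z-.040)<.006)&(P[...,1]>.26)))
```

```text
pos [0.48648553 0.21698823 0.10403101] [-0.32613246  0.1932811  -1.10127954]
ystop True
[0.48617609 0.22466251 0.10352479] [-0.69992963 -0.53252762 -1.18298807]
f [ 0.23953527 -0.47337698 -1.65669437]
down True
[0.48626116 0.22370732 0.10129131] [-0.72010492 -0.15255943  4.71443171]
0.02616985558300157 0.0 [-0.791104    0.5112981  -0.77699053]
time 12.4583
leg (((487.37603759765625, 222.64990234375), (89.9110107421875, 8.729727745056152), 89.23333740234375), 1450, np.float64(0.0558332398859965))
fence (((536.2676391601562, 208.14144897460938), (175.58399963378906, 19.075702667236328), 88.81350708007812), 5717, np.float64(0.05590463688214955))
stop (((479.71307373046875, 278.8154602050781), (35.33665084838867, 100.50475311279297), 88.86477661132812), 4838, np.float64(0.03899916677646116))
```

View pics/wr3.png

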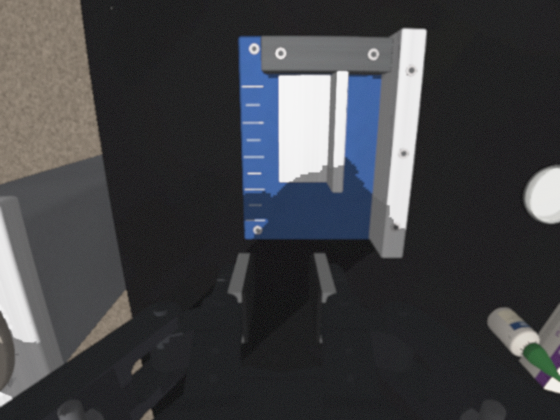

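The offcut is released and standing flat. Its leg centre is at (0.4874, 0.2226), its end is about 1 mm from the stop, and it is square within 0.4°. In the picture it is at (305,130), the stop at (320,55) and the fence at (403,150). I'll push with closed fingers tilted 20° so that the tips reach the inside corner and the shafts clear the leg.

```bash
cat > push.py <<'E'
from meas import *
yj=np.deg2rad(-1.1); X=np.array([np.cos(yj),np.sin(yj),0]);Yv=np.array([-X[1],X[0],0]); Z=np.array([0,0,1.]); S=env.get_state
th=np.deg2rad(20)
def quat(yaw):
    a=(R.from_rotvec(-th*Yv)*R.from_euler('z',yaw)*R.from_euler('x',np.pi)).as_quat(); return [a[3],a[0],a[1],a[2]]
axis=np.sin(th)*X-np.cos(th)*Z
tcp=lambda tip: tip-axis*env.nose_length
E
python3 - <<'E'
from push import *
leg=np.array([.4874,.2226,0]); inner=leg-.004*X
start=inner-(.008+.011*np.cos(th))*X+.0275*Z
for yaw in(178.9,-1.1):
    for dx in(0,.045):
        j=kin.inverse_kinematics(tcp(start+dx*X),quat(np.deg2rad(yaw))); print(yaw,dx,None if j is None else np.round(j,2))
env.grip(0.0,40); print(S()['opening'])
for yaw in(178.9,-1.1):
    Q=quat(np.deg2rad(yaw))
    try:
        env.reach(tcp(start)+[0,0,.1],Q); env.movel(tcp(start)+[0,0,.03],velocity=.1)
        print('ok',yaw); break
    except env.PlanningError as e: print(yaw,e)
env.dwell(.3);print(S()['time'],S()['force'],S()['tcp_pos'],tcp(start))
p,d=camera('scene'); cv2.imwrite('pics/sc4.png',cv2.resize(p[150:310,140:330],(760,640)[:1]+(600,)))
E
```

```text
178.9 0 [-0.28  0.5  -0.51  2.28  1.31  0.49 -0.36]
178.9 0.045 [-0.21  0.55 -0.53  2.19  1.26  0.5  -0.23]
-1.1 0 [-1.36  0.63  0.81  2.34 -1.3   0.21 -1.03]
-1.1 0.045 [-1.28  0.67  0.82  2.26 -1.24  0.27 -1.06]
-3.556170359559194e-05
ok 178.9
14.75 [ 0.62210991  0.04630185 -0.13205566] [0.44045415 0.22351839 0.12612725] [0.44024141 0.22350549 0.09572168]
```

View pics/sc4.png

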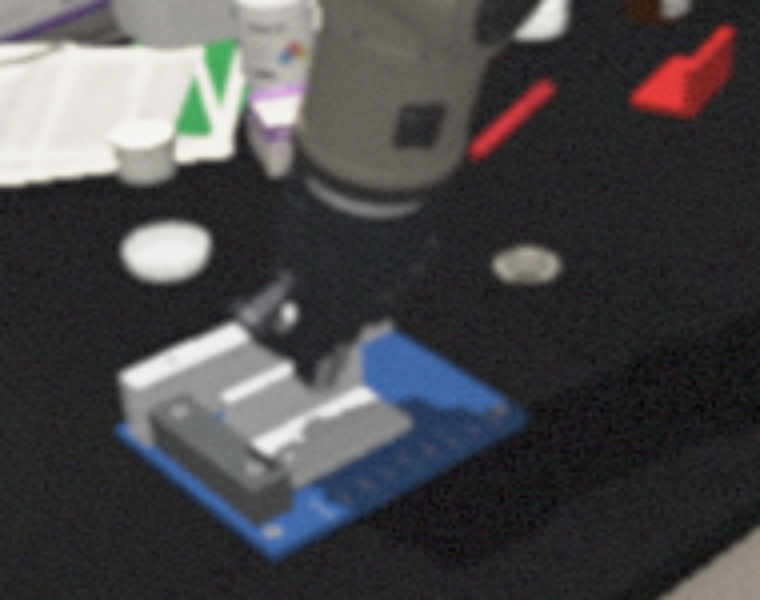

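The closed fingertips at (330,370) hang above the foot, behind the leg line at (255,380); the offcut is still in place and the marker and dish are untouched. Next I lower, slide the offcut to the fence, then load it gently.

Run:
```python
from push import *
leg=np.array([.4874,.2226,0]); inner=leg-.004*X
start=inner-(.008+.011*np.cos(th))*X+.0275*Z
f0=np.array(S()['force'])
print('desc',env.movel(tcp(start),velocity=.04,stop_force=4)); s=S(); print(s['tcp_pos']-tcp(start),s['force'])
p0=np.array(s['tcp_pos'])
print('slide',env.movel(p0+.055*X,velocity=.02,stop_force=6)); s=S(); print('travel',(s['tcp_pos']-p0)@X,s['force']-f0,s['time'])
env.dwell(.2); s=S(); print(s['force']-f0)
p1=np.array(s['tcp_pos'])
print('down',env.movel(p1-.008*Z,velocity=.01,stop_force=6)); s=S(); print('dz',s['tcp_pos']-p1,s['force']-f0)
env.dwell(.3); s=S(); print(s['tcp_pos']-p1,s['force']-f0,s['time'])
np.savez('f0.npz',f0=f0,p1=p1,cmd=s['tcp_pos'])
c=calibration('top'); p,d=camera('top'); cv2.imwrite('pics/top5.png',cv2.resize(p[195:295,125:245],(720,600)))
```

```text
desc False
[6.17473534e-05 6.62706390e-05 9.66161850e-05] [ 0.29454834  0.19845994 -0.34714298]
slide True
travel 0.04428146006157328 [-0.64110997  0.65386091  1.06309504] 17.6833
[-0.41387154  0.844029    1.32603232]
down True
dz [-1.85542534e-05  1.17887421e-04 -4.26658454e-03] [-2.79340014 -0.02041005  8.38473994]
[ 4.99414262e-06  8.07441473e-05 -4.24707401e-03] [-2.73872534 -0.03358895  7.87787038] 18.7083
```

View pics/top5.png

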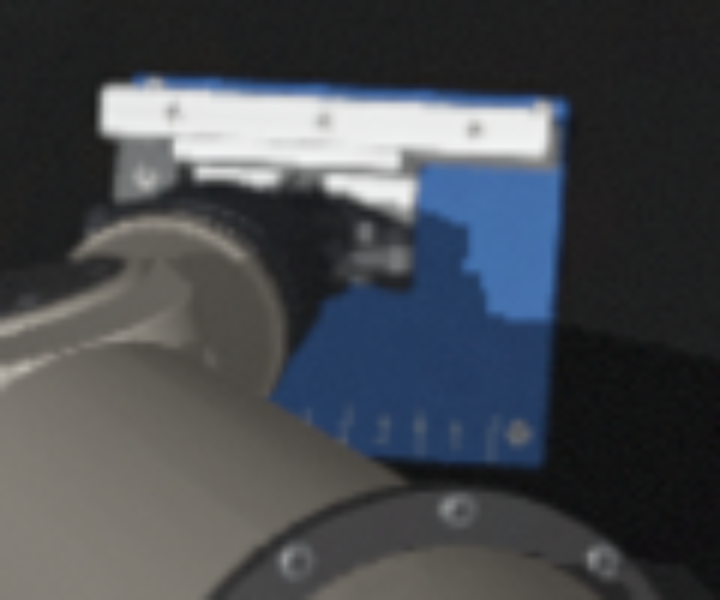

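The picture shows the leg (175–405, 150) flush along the fence, its end at the stop face (~175,170) and the tips on the foot. The 44.3 mm travel matches the expected 45 mm. Next I load it in small steps.

Run:
```python
from push import *
z=np.load('f0.npz'); f0=z['f0']; cmd=np.array(S()['tcp_pos'])
for i in range(30):
    env.dwell(.15); f=np.mean([(env.dwell(.03),S()['force'])[1] for _ in range(4)],0)-f0
    fx=-(f@X); fz=f[2]
    s=S(); print(np.round(f,1),np.round((s['tcp_pos']-z['p1'])*1e3,2),round(s['time'],1))
    if 14<=fx<=24 and 10<=fz<=20: break
    if max(fx,fz)>40: print('high'); break
    d=(.0004 if fx<14 else -.0002 if fx>24 else 0)*X-(.0003 if fz<10 else -.0002 if fz>20 else 0)*Z
    cmd=cmd+d; env.movel(cmd,velocity=.01)
np.savez('f1.npz',cmd=cmd)
```

```text
[-2.1  0.1  7.5] [-0.01  0.07 -4.26] 19.0
[-4.  -0.4  8.5] [ 0.2   0.13 -4.27] 19.6
[-6.8 -1.4 12.7] [ 0.25  0.17 -4.41] 20.1
[-8.4 -1.4 14.8] [ 0.3   0.22 -4.43] 20.6
[-9.8 -1.6 17. ] [ 0.36  0.22 -4.44] 21.2
[-11.4  -1.5  18.1] [ 0.42  0.21 -4.46] 21.7
[-13.   -2.5  20.4] [ 0.46  0.2  -4.49] 22.2
[-14.   -2.8  18.7] [ 0.58  0.23 -4.46] 22.8
[-15.3  -2.5  21.2] [ 0.62  0.25 -4.47] 23.3
[-14.3  -2.7  19.6] [ 0.64  0.23 -4.45] 23.8
```

Run:
```python
from push import *
f0=np.load('f0.npz')['f0']
env.dwell(1.0)
print(S()['force']-f0,S()['time'],np.abs(S()['joint_velocities']).max(),S()['opening'])
c=calibration('top'); p,d=camera('top'); P=cloud(c,d); z=P[...,2]
m=(abs(z-.057)<.005)&(abs(P[...,1]-.21)<.1)&(P[...,0]>.49)&(P[...,0]<.56)
x=P[m]@X; y=P[m]@Yv
print('fence+leg',edge_rect(P,m))
for lo in np.arange(.12,.31,.02):
    k=(y>lo)&(y<lo+.02); print(round(lo,2),np.round([x[k].min()*1e3,x[k].max()*1e3],1) if k.any() else None)
c=calibration('scene'); p,d=camera('scene'); cv2.imwrite('pics/sc6.png',cv2.resize(p[150:310,140:330],(712,600)))
```

```text
[-14.2066593   -2.42224527  20.30225996] 24.8417 0.0031441725754530418 -8.969522232242527e-05
fence+leg (((532.55859375, 207.79083251953125), (174.18707275390625, 26.3416748046875), 88.88990020751953), 699, np.float64(0.056895671929850386))
0.12 [523.7 540.5]
0.14 [523.4 540.3]
0.16 [523.9 541.6]
0.18 [515.4 540.4]
0.2 [499.7 541.5]
0.22 [506.3 540.4]
0.24 [515.4 541.6]
0.26 [515.6 541.2]
0.28 [523.4 541.6]
0.3 [524.1 540.5]
```

View pics/sc6.png

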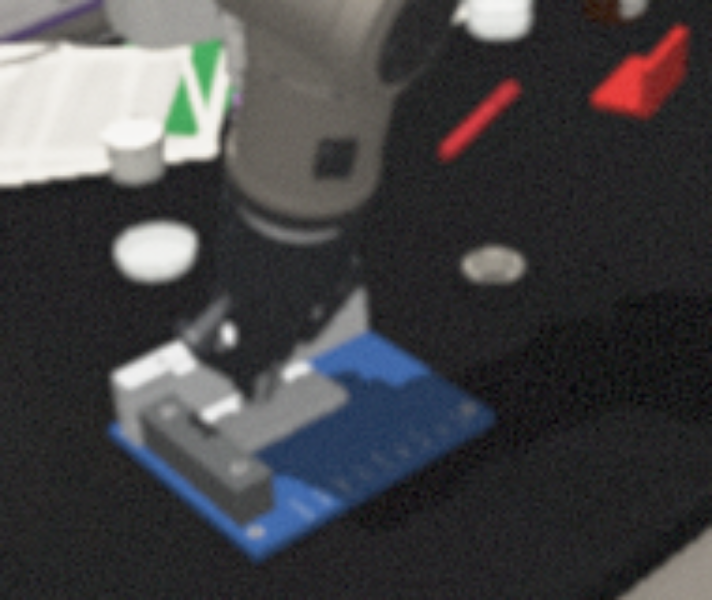

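The leg's inner edge is at 515.5 mm at both ends and the fence face at 523.5 mm. That leaves exactly the 8 mm leg thickness, so the offcut is flush and square, with a steady push of 14 N sideways and 20 N down. The picture shows it seated at (270,400), its end at the stop (205,455), and the bystanders untouched.

```bash
python3 -c "
from h import *
print(job.job_done())"
```

```text
the job is handed in; nothing more can be done
None
```

I handed the job in with the offcut flush against the fence, its end about 1 mm or less from the stop, and the closed fingers holding a steady push of about 14 N toward the fence and 20 N down; the hand-in call returned no verdict.

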